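# Load a serum plate into the freezer rack and hold the locking rod through its lugs

### The arm

A 6-joint arm with a two-finger parallel gripper is mounted at the origin on the work surface. World frame = base frame: x ahead of the robot, y to its left, z up, the work surface at z = 0. Lengths are in mm, angles in degrees, forces in N, time in s.
With the tool pointing down it reaches from about 350 to 850 mm from the base axis. Payload 8.1 kg.
Tool frame: the origin (TCP) lies between the finger pads, 19 mm behind the fingertips; this is the grasp point; z points along the fingers, y is the line along which they close (so a half turn about z gives the same grasp; the last joint's range is limited). The gripper opens to 85 mm and grips with 20 to 120 N. Pads are 22 mm wide; open, the fingers measure 114 mm over their backs; the gripper's body (76 mm by 85 mm) begins 54 mm behind the grasp point. The pads swing forward as they close: fully open they stand 13 mm farther back than shut.
Start: joints at [-69.236, 7.471, 85.268, -0, 87.261, -4.893], TCP at [259.81, -540.837, 249.992] pointing down, gripper open.
Joint ranges: [-169.43, 169.43], [-51.17, 129.36], [1.28, 143.12], [-76.62, 256.62], [0, 156.53], [-152.29, 152.29]. Speed limits (degrees/s): [136.94, 136.94, 159.86, 180, 180, 180].

### API

Orientations are given as [roll, pitch, yaw] about the fixed x, y, z axes, in that order (R = Rz(yaw) Ry(pitch) Rx(roll)).
In Python, from bench import sense, viewer, order gives the robot as it stands.
- The arm moves only by the tool carry_out, never from a script. Its argument "increments" is one flat list of numbers, 7 for each row, row after row: the shift along the tool's x, y, z as a fraction of full scale, then the turn, a rotation vector about the tool's x, y, z as a fraction of full scale, then the opening, from -1 (shut) to 1 (fully open). A call has exactly 10 rows; each row is the pose to reach, as a shift and turn from the pose commanded when the call began, along the tool's axes at that moment, turning the shorter way round; what a row does not reach only later rows make up. Full scale, the value 1, is 400 mm for a shift and 2 pi rad for a turn. A row lasts 1/8 s, in which the tool goes at most 62.5 mm and 10.7 degrees, less where a joint would pass 70% of its speed; a pose out of reach is approached as far as the arm can. A call with a number of a shift or a turn outside -1 to 1 is refused whole. A call with a gripper value outside its range is refused whole. The fingers move at their own pace and stop on an object; "force" is the grip in N (left out, the last holds). Time passes only in rows, so rows that repeat a pose let the fingers close, or fill a call up. It gives the time, the measured TCP pose, the force, the opening and the grip force at its end, in the units of the state.
- sense(): the state, without advancing time (a new reading comes with each control period).
- viewer.snapshot(name): name is "scene" or "top" or "wrist"; returns the picture (400x640x3 uint8, red, green, blue); there is no depth.
- viewer.get_calibration(name): a dict with "fx", "fy", "cx", "cy" (pixels), "R" (3x3) and "t" (3): a world point X has camera coordinates R X + t. Camera axes: x right, y down, z forward; pixel columns grow to the right and rows downward; lengths in mm; the calibration is good to about 2 mm. A picture is of the moment at which its call begins: read the wrist's pose just before it. get_calibration takes no time and is no camera call; for the wrist camera it gives the pose at the moment of the call.
- order.hand_in(): hands the job in; it is judged then, once.
The state is a dict: "time": time; "joint_pos": joint angles; "qd": joint speeds; "joint_efforts": joint torques, N m; "tool_pos": TCP position; "tcp_rot": TCP orientation; "ft_force": force on the tool from outside, world axes, zero at the start; "wrist_torque": the same for the moment, N m; "finger_gap": finger opening in mm; "grip_force": force on a finger pad.
Only numpy, scipy, OpenCV 4.12 (cv2) and the standard library are available. Lean on these libraries where they do the work, as an engineer would, in place of code of your own. Each camera call takes 0.05 s, during which the arm holds its last target. There are 200 camera calls.

### The job

Slide the yellow-lidded serum plate out of the foam tray and all the way down into the one empty compartment of the steel freezer rack. Then take the red-handled locking rod and thread it from the rack's left end (as seen from the robot) through the left and then the right white guide lug, until its drilled tip stands well out beyond the right lug and the handle is close to the left one. The rod has no catch until I fit the seal through its tip, so finish while still gripping it by its handle there, without leaning on it; leave the other plates, the tape dispenser and the stamp where they are.

Things in the scene. Friction and masses are not known exactly. Their poses are not given: they have to be found in the camera images.
- plate: sealed stiff serum plate, yellow lid on its -y face, on its long edge in a slot of the foam tray: 128 mm wide (x), 16 thick (y), 86 tall (z), about 110 g. Origin: centre of its lower edge. The slot's floor is 6 mm above the bench and the plate stands 36 mm clear of the foam. Either way round fits the rack
- tray_plate: blue-lidded plate of the same size in the other slot of the foam tray (56 mm between slot centres); not part of the job
- foam_tray: white foam shipping tray 176 x 136 x 56 mm (x, y, z), fixed; two slots 132 x 20 mm, 50 deep, along its x at y = +28 and -28 mm. Origin: centre of its underside
- rack: steel freezer rack on its back, fixed: 142 (x; 150 over its flared lips) by 118 mm (y), five upward-open compartments at y = -46, -23, 0, 23, 46 mm, each 136 (x) by 20 mm (y), floor 15 mm above the bench; four hold plates. Shelves reach 94 mm (65 in the middle); plates fully home reach 101 mm. Origin: on the bench under its centre; +y is its left end seen from the robot
- free_slot: orange clip on the far (+x) side wall's lip, beside the empty compartment. Its origin is the centre of the EMPTY compartment's floor (15 mm above the bench); x along the compartment's 136 mm, y across its 20 mm, z up
- lug_left (a point): centre of the bore of the left guide lug, 112 mm above the bench, at x = -40, y = +66 mm in the rack's frame. The lug is a block 28 x 28 mm (its top 126 mm above the bench), 14 mm long along the rack's y, bored 12 mm through along the rack's y
- lug_right (a point): centre of the bore of the right guide lug, the same block at x = -40, y = -66 mm in the rack's frame, in line with the left one. The underside of the threaded rod passes 7 mm over the top edges of plates that are home
- rod: locking rod on the bench, about 100 g. Origin: on the bench under its red handle's centre. Handle 14 mm thick (x), 40 long (y), 28 tall (z), underside level with the rod's. Steel rod 8 mm thick leaves the handle's -y end, centre line 4 mm above the underside, runs 180 mm along the body's -y, last 8 mm tapered
- rod_tip (a point): end of the rod's tapered tip, 200 mm from the handle's centre along the body's -y, on the rod's centre line
- rod_grip (a point): middle of the handle, 16 mm above the rod's underside
- rack_plate_a: blue-lidded plate in the rack, same size as the others; stays in its compartment
- rack_plate_b: green-lidded plate in the rack; stays in its compartment
- rack_plate_c: blue-lidded plate in the rack; stays in its compartment
- rack_plate_d: grey-lidded plate in the rack; stays in its compartment
- tape_dispenser: black tape dispenser, 150 x 62 x 94 mm, loose on the bench; not part of the job
- stamp: black and grey self-inking stamp, 70 x 34 x 76 mm, loose on the bench; not part of the job
Not all that is in view belongs to the job. What is shaped like the plate but brown is not meant.

How it is judged:
By the outcome, as a careful person would: the job done as asked, in the order asked, and still so for the second after the job is handed in, while the arm keeps its last pose, push and grip.
It also fails if it takes over 69 s, if anything falls off the work surface, if the arm or the gripper's body presses on something with over 40 N, if the wrist force passes 120 N, or if a joint passes its speed limit or range.

## Working session

There is one attempt and no reset: what is moved stays moved. The work goes in short steps, Python scripts to look and compute and a tool call to move; the robot and the scene stay as the last step left them, time stands still between calls to the robot, and variables do not carry over. Pictures are saved under pics/ and viewed, at most 10 in all, crops included, and the job is handed in when it is done.

Besides the shell and the picture viewer there is one more tool, called as name(argument=value, ...) on one line, values as JSON. carry_out: Moves the arm, as the interface text tells. Its arguments: {"type":"object","properties":{"increments":{"type":"array"},"force":{"type":"number"}},"required":["increments"]}

```bash
mkdir -p pics; ls; python3 - <<'E'
from bench import sense, viewer, order
import cv2,json
s=sense();print(s)
for n in("scene","top"):
    im=viewer.snapshot(n);cv2.imwrite(f"pics/{n}0.png",cv2.cvtColor(im,cv2.COLOR_RGB2BGR))
    print(n,viewer.get_calibration(n))
E
```

```text
pics
{'time': 0.0, 'joint_pos': array([-6.92356767e+01,  7.51695087e+00,  8.53286915e+01, -5.21229056e-04,
        8.72589688e+01, -4.89028761e+00]), 'qd': array([ 0.0040739 , -0.05016641,  0.10890879, -0.02057654,  0.08092412,
        0.03516199]), 'joint_efforts': array([-2.54969113e-03, -5.69390059e+01, -5.00562751e+01, -4.77047233e-04,
        1.48769736e-02, -1.66959080e-05]), 'tool_pos': array([ 259.63372302, -540.36495661,  248.93079344]), 'tcp_rot': array([-1.79895725e+02, -8.39919545e-03,  2.56546286e+01]), 'ft_force': array([-0.04801825,  0.53451996, -0.15012589]), 'wrist_torque': array([-0.03469956, -0.00356571,  0.06919198]), 'grip_force': 0.0, 'finger_gap': 85.59026808301425}
scene {'fx': 416.1963888706753, 'fy': 416.1963888706753, 'cx': 320.7057301206874, 'cy': 198.98376872578692, 'R': array([[-0.44084412,  0.8975763 ,  0.00363974],
       [ 0.62657458,  0.31064024, -0.71477754],
       [-0.64269803, -0.31282491, -0.69934242]]), 't': array([ 329.26951466, -256.70872263, 1481.31365608])}
top {'fx': 479.796277034566, 'fy': 479.796277034566, 'cx': 321.7401480419181, 'cy': 204.25112347534218, 'R': array([[-0.02488725, -0.99944265, -0.02224894],
       [-0.99567855,  0.02677309, -0.08892374],
       [ 0.08946985,  0.01993973, -0.99578991]]), 't': array([ -49.24392127,  548.52288158, 1311.14153037])}
```

```bash
python3 -c "
import cv2
im=cv2.imread('pics/top0.png');cv2.imwrite('pics/top0b.png',cv2.resize(im,(800,500),interpolation=cv2.INTER_CUBIC))"
```

```text
(no output)
```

View pics/top0.png

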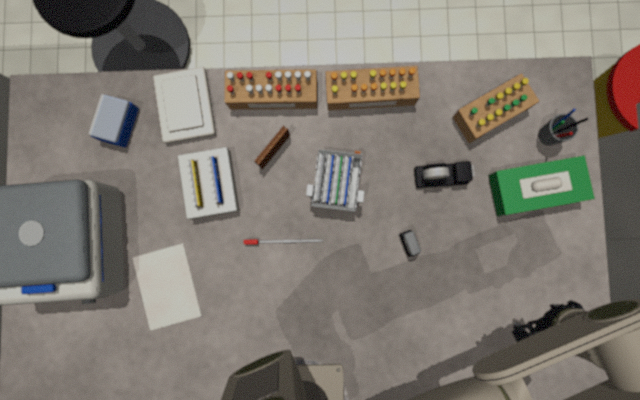

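View pics/scene0.png

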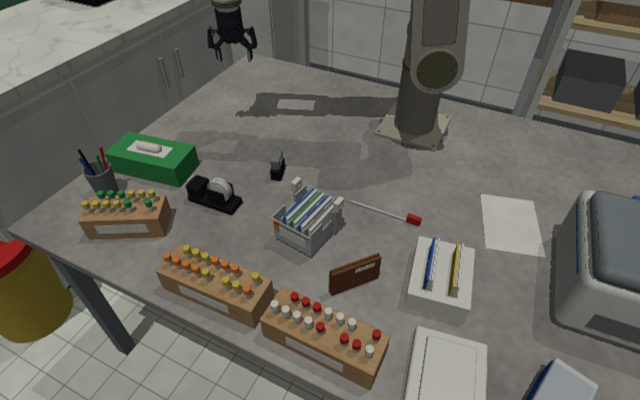

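The top view shows the foam tray at about (207,184), with the yellow plate at (197,184). The rack is at (337,180), the orange clip at (358,152), and the rod runs from its handle at (251,242) to its tip at (322,241). I'll enlarge these areas.

```bash
python3 -c "
import cv2,numpy as np
im=cv2.imread('pics/top0.png')
a=cv2.resize(im[140:225,295:375],None,fx=5,fy=5,interpolation=cv2.INTER_CUBIC)
b=cv2.resize(im[140:225,170:250],None,fx=5,fy=5,interpolation=cv2.INTER_CUBIC)
c=cv2.resize(im[225:258,235:335],None,fx=5,fy=5,interpolation=cv2.INTER_CUBIC)
c=cv2.copyMakeBorder(c,0,0,0,300,cv2.BORDER_CONSTANT)
cv2.imwrite('pics/crop1.png',np.vstack([np.hstack([a,b]),c]))"
```

```text
(no output)
```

View pics/crop1.png

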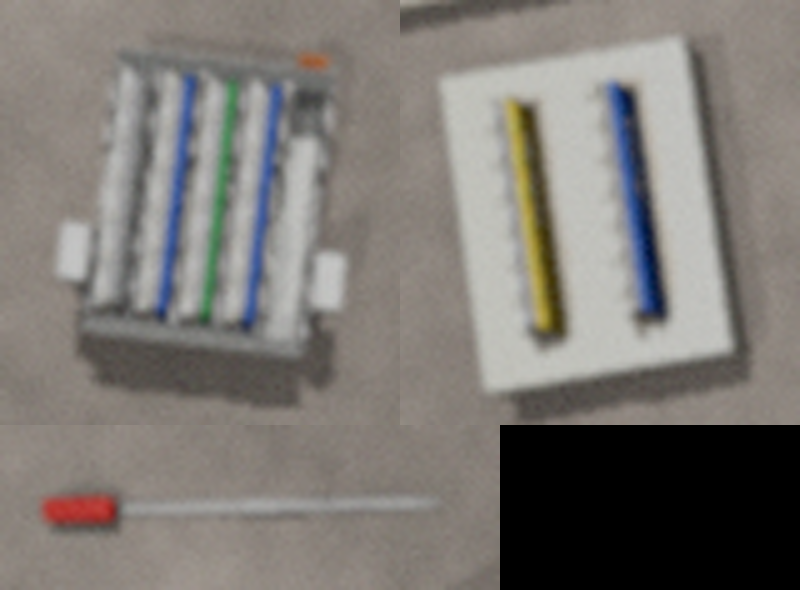

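```bash
cat > h.py <<'E'
import numpy as np, json, os
from scipy.spatial.transform import Rotation as Ro
from bench import sense, viewer, order
def px(C,u,v,z):
    R=np.array(C['R']);t=np.array(C['t'])
    d=R.T@np.array([(u-C['cx'])/C['fx'],(v-C['cy'])/C['fy'],1.]);o=-R.T@t
    return o+d*(z-o[2])/d[2]
def proj(C,P):
    q=np.array(C['R'])@np.array(P,float)+C['t'];return np.array([C['fx']*q[0]/q[2]+C['cx'],C['fy']*q[1]/q[2]+C['cy']])
F='cmd.json'
def cmd(): return json.load(open(F)) if os.path.exists(F) else [259.81,-540.837,249.992,25.657]
def go(x,y,z,yaw):
    """increment (shift, turn) fractions from the commanded pose to a tool-down pose; saves rounded result as the new command"""
    c=cmd();R=Ro.from_euler('xyz',[180,0,c[3]],degrees=True).as_matrix()
    s=np.round(R.T@(np.array([x,y,z])-c[:3])/400,4)
    w=round(-(((yaw-c[3]+180)%360)-180)/360,4)
    n=list(np.array(c[:3])+R@(s*400))+[c[3]-w*360]
    json.dump(n,open(F,'w'));print('from',np.round(c,1),'to',np.round(n,2),'row:',list(s),0,0,w)
def st():
    s=sense();print('t',round(s['time'],2),'pos',np.round(s['tool_pos'],1),'rot',np.round(s['tcp_rot'],2),'F',np.round(s['ft_force'],1),'M',np.round(s['wrist_torque'],2),'gap',round(s['finger_gap'],1),'grip',round(s['grip_force'],1),'cmd',np.round(cmd(),1))
def snap(n,f):
    import cv2
    C=viewer.get_calibration(n);im=viewer.snapshot(n);cv2.imwrite(f,im[:,:,::-1]);return C,im
E
python3 - <<'E'
from h import *
C=viewer.get_calibration('top')
p=lambda u,v,z:print(np.round(px(C,u,v,z),1))
print('lugs');p(309.4,190,126);p(361,196.2,126)
print('handle,tip');p(251,242,28);p(322.2,240.8,4)
print('clip');p(295+313/5,140+62/5,94)
print('yellow ends');p(170+115/5,160,92);p(170+148/5,140+328/5,92)
print('blue ends');p(170+218/5,140+85/5,92);p(170+253/5,140+315/5,92)
print('tray corners')
for u,v in((440,75),(685,37),(735,350),(487,392)):p(170+(u-400)/5,140+v/5,56)
W=viewer.get_calibration('wrist');R=np.array(W['R']);print(W['fx'],-R.T@W['t']-sense()['tool_pos'],R)
E
```

```text
lugs
[575.6 -34.6 126. ]
[ 555.9 -166.8  126. ]
handle,tip
[447.2 134.6  28. ]
[445.9 -61.8   4. ]
clip
[ 676.5 -163.5   94. ]
yellow ends
[669.2 277.   92. ]
[546.1 259.5  92. ]
blue ends
[675.7 221.5  92. ]
[551.5 203.4  92. ]
tray corners
[691.2 329.1  56. ]
[708.5 193.1  56. ]
[534.7 167.1  56. ]
[515.3 303.   56. ]
323.1156067472554 [ 63.30537781  30.61368952 122.8712188 ] [[ 0.43188945 -0.90192567 -0.00125608]
 [-0.86562345 -0.41489637  0.28028031]
 [-0.25331315 -0.11996282 -0.95991738]]
```

```bash
python3 -c "
from h import *
go(560,-110,260,-8.5)"
```

```text
from [ 259.8 -540.8  250.    25.7] to [ 559.98 -109.99  259.99   -8.51] row: [np.float64(1.1428), np.float64(-0.646), np.float64(-0.025)] 0 0 0.0949
```

carry_out(increments=[1,-0.646,-0.025,0,0,0.095,1,1,-0.646,-0.025,0,0,0.095,1,1,-0.646,-0.025,0,0,0.095,1,1,-0.646,-0.025,0,0,0.095,1,1,-0.646,-0.025,0,0,0.095,1,1,-0.646,-0.025,0,0,0.095,1,1,-0.646,-0.025,0,0,0.095,1,1,-0.646,-0.025,0,0,0.095,1,1,-0.646,-0.025,0,0,0.095,1,1,-0.646,-0.025,0,0,0.095,1])

```text
time: 1.35
tool_pos: [508.1, -134.9, 259.5]
tcp_rot: [180.0, 0.1, -8.5]
ft_force: [0.2, -0.7, 0.6]
finger_gap: 85.6
grip_force: 0.0
```

```bash
python3 - <<'E'
from h import *
import cv2
json.dump([508.48,-134.72,259.99,-8.543],open(F,'w'));st()
C,im=snap('wrist','pics/w1.png');json.dump({k:np.array(v).tolist() for k,v in C.items()},open('w1.json','w'))
a=np.array([proj(C,p) for p in ((575.6,-34.6,126),(556,-166.8,126),(680,-90,90),(660,-170,90))]);print(a)
lo=np.maximum(a.min(0)-30,0).astype(int);hi=(a.max(0)+30).astype(int);print(lo,hi)
c=im[lo[1]:hi[1],lo[0]:hi[0],::-1];k=min(800/c.shape[1],600/c.shape[0]);print('k',k)
cv2.imwrite('pics/w1c.png',cv2.resize(c,None,fx=k,fy=k,interpolation=cv2.INTER_CUBIC)[:600,:800])
E
```

```text
t 1.35 pos [ 508.1 -134.9  259.5] rot [ 1.7998e+02  6.0000e-02 -8.5100e+00] F [ 0.2 -0.7  0.6] M [-0.02  0.02  0.06] gap 85.6 grip 0.0 cmd [ 508.5 -134.7  260.    -8.5]
[[178.29596355 131.37114957]
 [350.26221739 130.91390912]
 [229.85557804 -16.52182172]
 [333.99505421  -5.12503132]]
[148   0] [380 161]
k 3.4482758620689653
```

View pics/w1c.png

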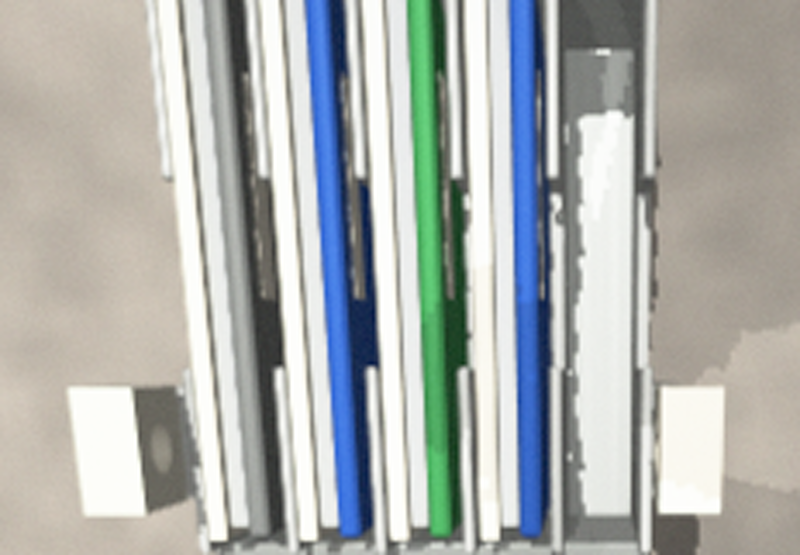

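The wrist view shows the rightmost compartment empty, with its lit floor visible. The left lug's top corners are at (68,388), (133,388), (147,515) and (85,517). The right lug's are at (660,388), (724,388), (721,513) and (660,513).

```bash
python3 - <<'E'
from h import *
C=json.load(open('w1.json'));k=3.4482758620689653
p=lambda u,v,z:px(C,148+u/k-.35,v/k-.35,z)
L=np.mean([p(*c,126) for c in((68,388),(133,388),(147,515),(85,517))],0)
Rr=np.mean([p(*c,126) for c in((660,388),(724,388),(721,513),(660,513))],0)
d=L-Rr;yaw=np.degrees(np.arctan2(-d[0],d[1]));print(L,Rr,np.linalg.norm(d),yaw)
M=Ro.from_euler('z',yaw,degrees=True).as_matrix();o=(L+Rr)/2-M@[-40,0,0];o[2]=0;print('rack',o,'slot',o+M@[0,-46,0])
for u,v,z in((553,450,94),(563,450,94),(640,450,94),(652,450,94),(365,450,94),(376,450,94),(548,100,94),(557,100,94),(645,100,94),(656,100,94),(335,530,101),(372,530,101),(517,530,101),(543,530,101),(477,535,101),(300,538,101)):print(u,v,np.round(M.T@(p(u,v,z)-o),1))
C=viewer.get_calibration('wrist');print(np.abs(np.array(C['t'])-json.load(open('w1.json'))['t']).max())
go(580,245,260,8)
E
```

```text
[575.76640714 -35.27136802 126.        ] [ 556.50606062 -165.17721528  126.        ] 131.32589272964407 -8.433458128385883
rack [ 605.70370822 -106.0907194     0.        ] slot [ 598.95731631 -151.59331489    0.        ]
553 450 [-41.8 -33.5  94. ]
563 450 [-41.8 -36.   94. ]
640 450 [-41.9 -55.5  94. ]
652 450 [-41.9 -58.5  94. ]
365 450 [-41.7  14.2  94. ]
376 450 [-41.7  11.4  94. ]
548 100 [ 38.1 -33.3  94. ]
557 100 [ 38.1 -35.4  94. ]
645 100 [ 38.1 -55.9  94. ]
656 100 [ 38.1 -58.5  94. ]
335 530 [-60.9  21.5 101. ]
372 530 [-60.9  12.2 101. ]
517 530 [-61.  -24.4 101. ]
543 530 [-61.1 -30.9 101. ]
477 535 [-62.3 -14.2 101. ]
300 538 [-62.9  30.5 101. ]
0.08269566358141134
from [ 508.5 -134.7  260.    -8.5] to [580.   244.99 259.99   8.02] row: [np.float64(0.0358), np.float64(-0.9653), np.float64(-0.0)] 0 0 -0.046
```

carry_out(increments=[0.0358,-0.9653,0,0,0,-0.046,1,0.0358,-0.9653,0,0,0,-0.046,1,0.0358,-0.9653,0,0,0,-0.046,1,0.0358,-0.9653,0,0,0,-0.046,1,0.0358,-0.9653,0,0,0,-0.046,1,0.0358,-0.9653,0,0,0,-0.046,1,0.0358,-0.9653,0,0,0,-0.046,1,0.0358,-0.9653,0,0,0,-0.046,1,0.0358,-0.9653,0,0,0,-0.046,1,0.0358,-0.9653,0,0,0,-0.046,1])

```text
time: 2.65
tool_pos: [580.3, 243.2, 260.3]
tcp_rot: [180.0, -0.0, 7.9]
ft_force: [0.4, 0.4, -0.6]
finger_gap: 85.5
grip_force: 0.0
```

```bash
python3 - <<'E'
from h import *
import cv2
st()
C,im=snap('wrist','pics/w2.png');json.dump({k:np.array(v).tolist() for k,v in C.items()},open('w2.json','w'))
a=np.array([proj(C,p) for p in ((669,277,92),(546,260,92),(676,221,92),(551,203,92))]);print(a)
lo=np.maximum(a.min(0)-30,0).astype(int);hi=(a.max(0)+30).astype(int);print(lo,hi)
c=im[lo[1]:hi[1],lo[0]:hi[0],::-1];k=min(800/c.shape[1],600/c.shape[0]);print('k',k)
cv2.imwrite('pics/w2c.png',cv2.resize(c,None,fx=k,fy=k,interpolation=cv2.INTER_CUBIC)[:600,:800])
E
```

```text
t 2.65 pos [580.3 243.2 260.3] rot [ 1.7999e+02 -2.0000e-02  7.8900e+00] F [ 0.4  0.4 -0.6] M [-0.04 -0.02  0.01] gap 85.5 grip 0.0 cmd [580. 245. 260.   8.]
[[293.88147534  79.42945082]
 [296.86633583 218.18758417]
 [360.56470761  80.29110291]
 [356.70919429 220.93466222]]
[263  49] [390 250]
k 2.985074626865672
```

View pics/w2c.png

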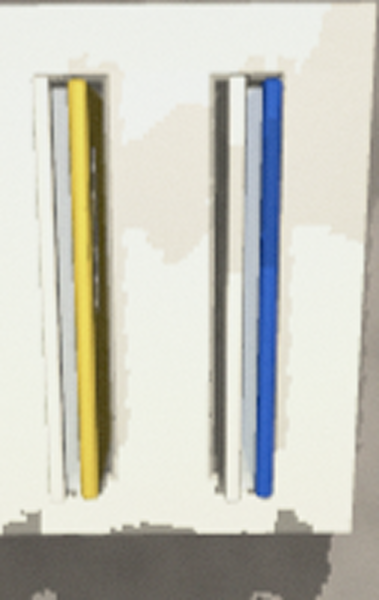

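The wrist view shows the yellow plate's top. Its outer corners in the crop are about (36,78) and (86,80) at the far end, and (50,498) and (99,497) at the near end.

```bash
python3 - <<'E'
from h import *
C=json.load(open('w2.json'));k=2.985
p=lambda u,v,z=92:px(C,263+u/k-.33,49+v/k-.33,z)
a,b,c,d=p(36,78),p(86,80),p(50,498),p(99,497)
print(a,b,c,d);far=(a+b)/2;near=(c+d)/2;x=far-near
yaw=np.degrees(np.arctan2(x[1],x[0]));m=(far+near)/2
print('len',np.linalg.norm(x),'thick',np.linalg.norm(a-b),np.linalg.norm(c-d),'mid',m,'yaw',yaw)
q=p(212,75,56),p(283,75,56);print(q)
go(m[0],m[1],97,yaw)
E
```

```text
[670.4422383  293.40330499  92.        ] [671.8375705  279.36283279  92.        ] [546.43149591 276.75173748  92.        ] [548.88312767 261.32516757  92.        ]
len 124.69477292562165 thick 14.109635413836699 15.62016508880476 mid [609.39860809 277.71076071  92.        ] yaw 7.995572566652182
(array([681.46578106, 243.22693573,  56.        ]), array([684.52847732, 220.92940356,  56.        ]))
from [580. 245. 260.   8.] to [609.4  277.73  96.99   7.98] row: [np.float64(0.0842), np.float64(-0.0708), np.float64(0.4075)] 0 0 0.0001
```

carry_out(increments=[0.0842,-0.0708,0.2,0,0,0,-0.06,0.0842,-0.0708,0.25,0,0,0,-0.06,0.0842,-0.0708,0.3,0,0,0,-0.06,0.0842,-0.0708,0.3,0,0,0,-0.06,0.0842,-0.0708,0.3,0,0,0,-0.06,0.0842,-0.0708,0.36,0,0,0,-0.06,0.0842,-0.0708,0.415,0,0,0,-0.06,0.0842,-0.0708,0.415,0,0,0,-0.06,0.0842,-0.0708,0.415,0,0,0,-1,0.0842,-0.0708,0.415,0,0,0,-1], force=40)

```text
time: 3.95
tool_pos: [610.3, 278.1, 95.6]
tcp_rot: [-180.0, -0.1, 8.0]
ft_force: [0.1, 0.1, -0.9]
finger_gap: 14.9
grip_force: 40.6
```

```bash
python3 - <<'E'
from h import *
json.dump([609.4,277.73,94,7.98],open(F,'w'));st()
E
```

```text
t 3.95 pos [610.3 278.1  95.6] rot [-1.7997e+02 -1.2000e-01  8.0200e+00] F [ 0.1  0.1 -0.9] M [-0.02 -0.02 -0.03] gap 14.9 grip 40.6 cmd [609.4 277.7  94.    8. ]
```

```bash
python3 - <<'E'
from h import *
go(598.96,-151.59,235,-8.43)
E
```

```text
from [609.4 277.7  94.    8. ] to [ 598.94 -151.6   235.     -8.44] row: [np.float64(-0.1749), np.float64(1.0593), np.float64(-0.3525)] 0 0 0.0456
```

carry_out(increments=[0,0,-0.06,0,0,0,-1,0,0,-0.15,0,0,0,-1,0,0,-0.28,0,0,0,-1,0,0,-0.3525,0,0,0,-1,-0.16,0.95,-0.3525,0,0,0.0456,-1,-0.16,0.95,-0.3525,0,0,0.0456,-1,-0.16,0.95,-0.3525,0,0,0.0456,-1,-0.16,0.95,-0.3525,0,0,0.0456,-1,-0.16,0.95,-0.3525,0,0,0.0456,-1,-0.16,0.95,-0.3525,0,0,0.0456,-1], force=60)

```text
time: 5.2
tool_pos: [599.2, -99.1, 236.0]
tcp_rot: [180.0, -0.1, -8.4]
ft_force: [1.2, -0.4, -1.0]
finger_gap: 14.6
grip_force: 63.3
```

```bash
python3 - <<'E'
from h import *
st()
E
```

```text
t 5.2 pos [599.2 -99.1 236. ] rot [ 1.7999e+02 -9.0000e-02 -8.3900e+00] F [ 1.2 -0.4 -1. ] M [-0.01 -0.01 -0.03] gap 14.6 grip 63.3 cmd [ 598.9 -151.6  235.    -8.4]
```

```bash
python3 - <<'E'
from h import *
json.dump([599.2,-99.1,235,-8.44],open(F,'w'))
go(598.96,-151.6,220,-8.43)
E
```

```text
from [599.2 -99.1 235.   -8.4] to [ 598.97 -151.6   220.     -8.44] row: [np.float64(0.0187), np.float64(0.1299), np.float64(0.0375)] 0 0 -0.0
```

carry_out(increments=[0.0187,0.1299,0.0375,0,0,0,-1,0.0187,0.1299,0.0375,0,0,0,-1,0.0187,0.1299,0.0375,0,0,0,-1,0.0187,0.1299,0.0375,0,0,0,-1,0.0187,0.1299,0.0375,0,0,0,-1,0.0187,0.1299,0.0375,0,0,0,-1,0.0187,0.1299,0.0375,0,0,0,-1,0.0187,0.1299,0.0375,0,0,0,-1,0.0187,0.1299,0.0375,0,0,0,-1,0.0187,0.1299,0.0375,0,0,0,-1])

```text
time: 6.45
tool_pos: [599.1, -149.7, 220.0]
tcp_rot: [-180.0, 0.0, -8.4]
ft_force: [0.0, -0.3, -1.0]
finger_gap: 14.1
grip_force: 63.3
```

```bash
python3 - <<'E'
from h import *
import cv2
st()
C,im=snap('wrist','pics/w3.png');json.dump({k:np.array(v).tolist() for k,v in C.items()},open('w3.json','w'))
st()
cv2.imwrite('pics/w3c.png',cv2.resize(im[:,140:500,::-1],None,fx=1.5,fy=1.5,interpolation=cv2.INTER_CUBIC))
E
```

```text
t 6.45 pos [ 599.1 -149.7  220. ] rot [-180.      0.     -8.41] F [ 0.  -0.3 -1. ] M [ 0.01 -0.01  0.03] gap 14.1 grip 63.3 cmd [ 599.  -151.6  220.    -8.4]
t 6.5 pos [ 599.1 -149.7  220. ] rot [180.    0.   -8.4] F [-0.4 -0.5 -1.1] M [-0.06 -0.    0.03] gap 14.3 grip 63.3 cmd [ 599.  -151.6  220.    -8.4]
```

View pics/w3c.png

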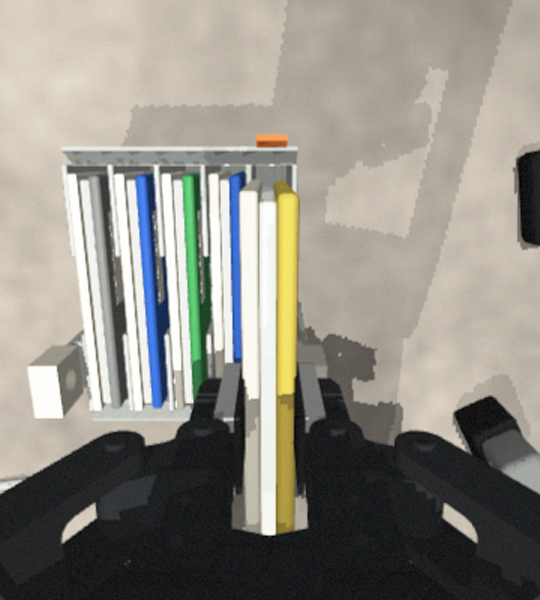

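The plate is held square above the empty right compartment, with its far top corners at crop (244,187) and (295,187). I'll check how it sits in the grip.

```bash
python3 - <<'E'
from h import *
C=json.load(open('w3.json'));M=Ro.from_euler('z',-8.41,degrees=True).as_matrix()
for z in(214,218,222):
  for u,v in((242,185),(298,187),(235,530),(297,530)):
    print(z,np.round(M.T@(px(C,140+u/1.5,v/1.5,z)-np.array([599.1,-149.7,0])),1))
o=np.array([605.7,-106.1,0])
for n,(u,v) in dict(clipL=(256,135),clipR=(288,135)).items():print(n,M.T@(px(C,140+u/1.5,v/1.5,96)-o))
json.dump([599.1,-149.6,220,-8.44],open(F,'w'))
go(598.96,-151.6,160,-8.43)
E
```

```text
214 [ 64.1   6.8 214. ]
214 [ 63.6  -7.7 214. ]
214 [-43.7  10.9 214. ]
214 [-43.7  -9.  214. ]
218 [ 64.3   6.6 218. ]
218 [ 63.8  -7.4 218. ]
218 [-40.2  10.5 218. ]
218 [-40.2  -8.8 218. ]
222 [ 64.5   6.4 222. ]
222 [ 64.   -7.2 222. ]
222 [-36.6  10.2 222. ]
222 [-36.7  -8.5 222. ]
clipL [ 81.76761827 -38.15912733  96.        ]
clipR [ 81.75096303 -53.58911042  96.        ]
from [ 599.1 -149.6  220.    -8.4] to [ 598.96 -151.6   160.     -8.44] row: [np.float64(0.0004), np.float64(0.005), np.float64(0.15)] 0 0 -0.0
```

carry_out(increments=[0.0004,0.005,0,0,0,0,-1,0.0004,0.005,0.03,0,0,0,-1,0.0004,0.005,0.06,0,0,0,-1,0.0004,0.005,0.08,0,0,0,-1,0.0004,0.005,0.09,0,0,0,-1,0.0004,0.005,0.1,0,0,0,-1,0.0004,0.005,0.11,0,0,0,-1,0.0004,0.005,0.12,0,0,0,-1,0.0004,0.005,0.13,0,0,0,-1,0.0004,0.005,0.14,0,0,0,-1])

```text
time: 7.75
tool_pos: [599.0, -151.6, 163.8]
tcp_rot: [180.0, -0.0, -8.4]
ft_force: [0.3, -0.0, -1.5]
finger_gap: 14.3
grip_force: 63.3
```

```bash
python3 - <<'E'
from h import *
json.dump([598.96,-151.6,164,-8.44],open(F,'w'))
st()
E
```

```text
t 7.75 pos [ 599.  -151.6  163.8] rot [180.   -0.   -8.4] F [ 0.3 -0.  -1.5] M [ 0.01  0.05 -0.03] gap 14.3 grip 63.3 cmd [ 599.  -151.6  164.    -8.4]
```

carry_out(increments=[0,0,0.015,0,0,0,-1,0,0,0.03,0,0,0,-1,0,0,0.045,0,0,0,-1,0,0,0.06,0,0,0,-1,0,0,0.075,0,0,0,-1,0,0,0.09,0,0,0,-1,0,0,0.1,0,0,0,-1,0,0,0.1,0,0,0,-1,0,0,0.1,0,0,0,-1,0,0,0.1,0,0,0,-1])

```text
time: 9.0
tool_pos: [599.2, -151.7, 124.4]
tcp_rot: [180.0, -0.0, -8.4]
ft_force: [0.3, -0.4, -2.1]
finger_gap: 14.0
grip_force: 63.3
```

```bash
python3 - <<'E'
from h import *
json.dump([598.96,-151.6,124,-8.44],open(F,'w'))
st()
E
```

```text
t 9.0 pos [ 599.2 -151.7  124.4] rot [ 1.8e+02 -3.0e-02 -8.4e+00] F [ 0.3 -0.4 -2.1] M [ 0.04  0.04 -0.05] gap 14.0 grip 63.3 cmd [ 599.  -151.6  124.    -8.4]
```

carry_out(increments=[0,0,0,0,0,0,-0.3,0,0,0,0,0,0,-0.3,0,0,0,0,0,0,-0.3,0,0,-0.06,0,0,0,-0.3,0,0,-0.1,0,0,0,-1,0,0,-0.1,0,0,0,-1,0,0,-0.1,0,0,0,-1,0,0,-0.1,0,0,0,-1,0,0,-0.05,0,0,0,-1,0,0,-0.05,0,0,0,-1], force=40)

```text
time: 10.25
tool_pos: [597.0, -151.0, 140.3]
tcp_rot: [-179.9, 0.3, -8.4]
ft_force: [-0.0, -0.2, 0.4]
finger_gap: -0.2
grip_force: 0.0
```

```bash
python3 - <<'E'
from h import *
import cv2
json.dump([598.96,-151.6,144,-8.44],open(F,'w'))
st()
C,im=snap('wrist','pics/w4.png')
cv2.imwrite('pics/w4c.png',cv2.resize(im[:330,170:470,::-1],None,fx=1.6,fy=1.6,interpolation=cv2.INTER_CUBIC))
json.dump({k:np.array(v).tolist() for k,v in C.items()},open('w4.json','w'))
E
```

```text
t 10.25 pos [ 597.  -151.   140.3] rot [-179.94    0.31   -8.4 ] F [-0.  -0.2  0.4] M [-0.03  0.   -0.02] gap -0.2 grip 0.0 cmd [ 599.  -151.6  144.    -8.4]
```

View pics/w4c.png

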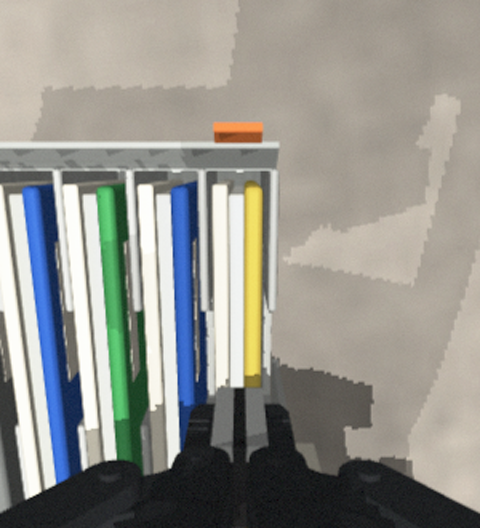

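The plate's far end is level with its neighbours (row about 183), so it looks home. I'll confirm that with a gentle push from above.

carry_out(increments=[0,0,0.02,0,0,0,-1,0,0,0.035,0,0,0,-1,0,0,0.045,0,0,0,-1,0,0,0.05,0,0,0,-1,0,0,0.055,0,0,0,-1,0,0,0.0575,0,0,0,-1,0,0,0.06,0,0,0,-1,0,0,0.0615,0,0,0,-1,0,0,0.0615,0,0,0,-1,0,0,0.0615,0,0,0,-1])

```text
time: 11.55
tool_pos: [599.1, -151.8, 119.8]
tcp_rot: [180.0, -0.0, -8.4]
ft_force: [-2.6, -0.6, 4.3]
finger_gap: 0.1
grip_force: 2.3
```

```bash
python3 - <<'E'
from h import *
json.dump([598.96,-151.6,119.4,-8.44],open(F,'w'))
st()
E
```

```text
t 11.55 pos [ 599.1 -151.8  119.8] rot [ 1.7999e+02 -2.0000e-02 -8.4000e+00] F [-2.6 -0.6  4.3] M [-0.02  0.38  0.01] gap 0.1 grip 2.3 cmd [ 599.  -151.6  119.4   -8.4]
```

```bash
python3 - <<'E'
from h import *
go(447,80,220,85)
E
```

```text
from [ 599.  -151.6  119.4   -8.4] to [446.99  80.01 220.    85.02] row: [np.float64(-0.4608), np.float64(-0.517), np.float64(-0.2515)] 0 0 -0.2596
```

carry_out(increments=[0,0,-0.15,0,0,0,-1,-0.2,-0.22,-0.2515,0,0,-0.2596,-1,-0.4608,-0.517,-0.2515,0,0,-0.2596,0,-0.4608,-0.517,-0.2515,0,0,-0.2596,0,-0.4608,-0.517,-0.2515,0,0,-0.2596,0,-0.4608,-0.517,-0.2515,0,0,-0.2596,0,-0.4608,-0.517,-0.2515,0,0,-0.2596,0,-0.4608,-0.517,-0.2515,0,0,-0.2596,0,-0.4608,-0.517,-0.2515,0,0,-0.2596,0,-0.4608,-0.517,-0.2515,0,0,-0.2596,0])

```text
time: 12.8
tool_pos: [446.8, 80.0, 219.8]
tcp_rot: [180.0, -0.0, 85.4]
ft_force: [0.9, 0.2, 0.5]
finger_gap: 42.6
grip_force: 0.0
```

```bash
python3 - <<'E'
from h import *
import cv2
st()
C,im=snap('wrist','pics/w5.png');json.dump({k:np.array(v).tolist() for k,v in C.items()},open('w5.json','w'));st()
for q in((447,134.6,28),(446,-62,4)):print(proj(C,q))
cv2.imwrite('pics/w5c.png',cv2.resize(im[:,:,::-1],(800,500),interpolation=cv2.INTER_CUBIC))
E
```

```text
t 12.8 pos [446.8  80.  219.8] rot [ 1.800e+02 -1.000e-02  8.537e+01] F [0.9 0.2 0.5] M [ 0.03 -0.01  0.  ] gap 42.6 grip 0.0 cmd [447.  80. 220.  85.]
t 12.85 pos [446.8  80.  219.8] rot [ 1.800e+02 -1.000e-02  8.569e+01] F [ 0.3 -0.1  0.1] M [-0.01 -0.03  0.02] gap 42.7 grip 0.0 cmd [447.  80. 220.  85.]
[315.86193202 124.98167598]
[329.26796519 292.82672497]
```

View pics/w5c.png

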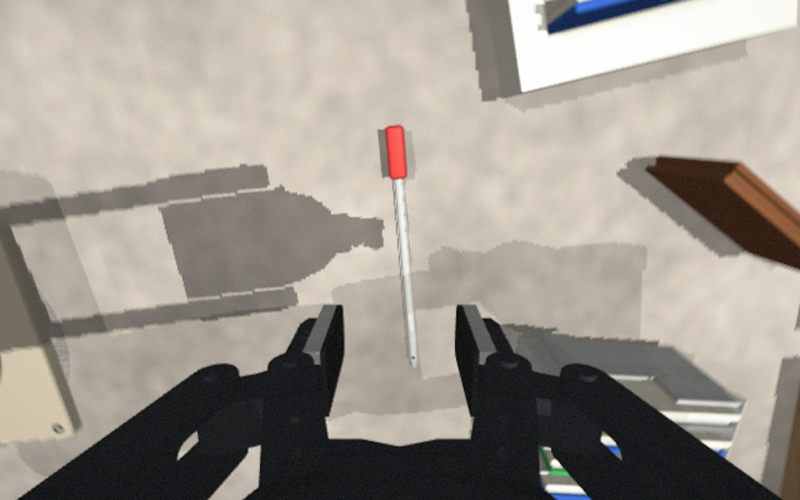

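The red handle's top spans about (386–407, 127–178) in the 1.25x picture, and the rod tip is at about (414,366).

```bash
python3 - <<'E'
from h import *
C=json.load(open('w5.json'));s=.8
p=lambda u,v,z:px(C,u*s,v*s,z)
a,b,c,d=p(386,127,28),p(403,126,28),p(407,177,28),p(391,179,28)
hc=(a+b+c+d)/4;print('handle',hc,'w',np.linalg.norm(a-b),np.linalg.norm(c-d),'l',np.linalg.norm((a+b-c-d)/2))
r0,r1=p(400,181,4),p(413.5,366,4);print(r0,r1,'len',np.linalg.norm(r0-r1))
d=r0-r1;print('yaw rod',np.degrees(np.arctan2(-d[0],d[1])))
d=hc-r1;print('yaw h-t',np.degrees(np.arctan2(-d[0],d[1])),np.hypot(*d[:2]))
st()
E
```

```text
handle [448.69932401 137.07585472  28.        ] w 12.67865461455866 12.426598540850208 l 38.07756708126771
[449.21403719 113.01154541   4.        ] [447.82027323 -62.112611     4.        ] len 175.1297026111652
yaw rod -0.4559913853460748
yaw h-t -0.2528538620387947 199.19040540942265
t 12.85 pos [446.8  80.  219.8] rot [ 1.800e+02 -1.000e-02  8.569e+01] F [ 0.3 -0.1  0.1] M [-0.01 -0.03  0.02] gap 42.7 grip 0.0 cmd [447.  80. 220.  85.]
```

```bash
python3 - <<'E'
from h import *
go(448.5,137,60,89.6)
E
```

```text
from [447.  80. 220.  85.] to [448.51 137.02  60.    89.59] row: [np.float64(0.1423), np.float64(-0.0086), np.float64(0.4)] 0 0 -0.0127
```

carry_out(increments=[0.1423,-0.0086,0.15,0,0,-0.0127,0,0.1423,-0.0086,0.3,0,0,-0.0127,0,0.1423,-0.0086,0.4,0,0,-0.0127,0,0.1423,-0.0086,0.4,0,0,-0.0127,0,0.1423,-0.0086,0.4,0,0,-0.0127,-0.2,0.1423,-0.0086,0.4,0,0,-0.0127,-0.2,0.1423,-0.0086,0.4,0,0,-0.0127,-0.2,0.1423,-0.0086,0.4,0,0,-0.0127,-0.2,0.1423,-0.0086,0.4,0,0,-0.0127,-0.2,0.1423,-0.0086,0.4,0,0,-0.0127,-0.2])

```text
time: 14.1
tool_pos: [448.3, 136.9, 60.0]
tcp_rot: [-180.0, -0.0, 89.6]
ft_force: [0.2, -0.2, -0.6]
finger_gap: 33.9
grip_force: 0.0
```

```bash
python3 - <<'E'
from h import *
st()
C,im=snap('wrist','pics/w6.png')
json.dump({k:np.array(v).tolist() for k,v in C.items()},open('w6.json','w'))
import cv2
m=((im[...,0]>150)&(im[...,1]<100)&(im[...,2]<100)).astype(np.uint8)
n,l,s,c=cv2.connectedComponentsWithStats(m);i=1+s[1:,4].argmax();print(s[i],c[i])
r=cv2.minAreaRect(np.argwhere(l==i)[:,::-1].astype(np.float32));print(r)
print(np.round([px(C,u,v,28) for u,v in cv2.boxPoints(r)],1))
E
```

```text
t 14.1 pos [448.3 136.9  60. ] rot [-180.     -0.     89.63] F [ 0.2 -0.2 -0.6] M [-0.01 -0.01 -0.03] gap 33.9 grip 0.0 cmd [448.5 137.   60.   89.6]
[310 211  24  16 245] [322.92653061 216.35102041]
((321.5, 218.5), (15.0, 23.0), 90.0)
[[442.9 157.5  28. ]
 [454.5 157.4  28. ]
 [454.5 149.3  28. ]
 [442.7 149.4  28. ]]
```

carry_out(increments=[0,0,0.04,0,0,0,-0.2,0,0,0.08,0,0,0,-0.2,0,0,0.0975,0,0,0,-0.2,0,0,0.0975,0,0,0,-0.2,0,0,0.0975,0,0,0,-0.2,0,0,0.0975,0,0,0,-1,0,0,0.0975,0,0,0,-1,0,0,0.0975,0,0,0,-1,0,0,0.0975,0,0,0,-1,0,0,0.0975,0,0,0,-1], force=90)

```text
time: 15.4
tool_pos: [449.1, 137.0, 21.8]
tcp_rot: [179.9, -0.0, 89.6]
ft_force: [-1.5, 0.7, 6.5]
finger_gap: 12.2
grip_force: 88.4
```

```bash
python3 - <<'E'
from h import *
json.dump([448.51,137.02,21,89.6],open(F,'w'));st()
# threading start: rod axis on lug line; rack yaw -8.43
M=Ro.from_euler('z',-8.43,degrees=True).as_matrix();o=np.array([605.7,-106.1,0])
for y in(300,98):print(y,o+M@[-40,y,0])
E
```

```text
t 15.4 pos [449.1 137.   21.8] rot [ 1.7991e+02 -2.0000e-02  8.9630e+01] F [-1.5  0.7  6.5] M [ 0.01  0.14 -0.02] gap 12.2 grip 88.4 cmd [448.5 137.   21.   89.6]
300 [610.11246875 196.52275215   0.        ]
98 [580.49906871  -3.29478096   0.        ]
```

```bash
python3 - <<'E'
from h import *
go(609.4,191.6,160,81.57)
E
```

```text
from [448.5 137.   21.   89.6] to [609.42 191.62 160.    81.57] row: [np.float64(0.1393), np.float64(0.4013), np.float64(-0.3475)] 0 0 0.0223
```

carry_out(increments=[0,0,-0.1,0,0,0,-1,0,0,-0.2,0,0,0,-1,0,0,-0.3475,0,0,0,-1,0.03,0.1,-0.3475,0,0,0.0223,-1,0.07,0.22,-0.3475,0,0,0.0223,-1,0.11,0.33,-0.3475,0,0,0.0223,-1,0.1393,0.4013,-0.3475,0,0,0.0223,-1,0.1393,0.4013,-0.3475,0,0,0.0223,-1,0.1393,0.4013,-0.3475,0,0,0.0223,-1,0.1393,0.4013,-0.3475,0,0,0.0223,-1])

```text
time: 16.65
tool_pos: [608.4, 191.3, 159.9]
tcp_rot: [-180.0, 0.0, 81.6]
ft_force: [-0.2, 0.1, -1.4]
finger_gap: 12.4
grip_force: 88.3
```

```bash
python3 - <<'E'
from h import *
import cv2
st()
C,im=snap('wrist','pics/w7.png');json.dump({k:np.array(v).tolist() for k,v in C.items()},open('w7.json','w'));st()
Cs,i2=snap('scene','pics/s7.png')
a=cv2.resize(im[170:370,200:460,::-1],(780,600),interpolation=cv2.INTER_CUBIC)
cv2.imwrite('pics/w7c.png',a)
E
```

```text
t 16.65 pos [608.4 191.3 159.9] rot [-1.7997e+02  1.0000e-02  8.1600e+01] F [-0.2  0.1 -1.4] M [ 0.1  -0.   -0.04] gap 12.4 grip 88.3 cmd [609.4 191.6 160.   81.6]
t 16.7 pos [608.5 191.3 160.2] rot [-179.99   -0.     81.6 ] F [-0.5  0.1 -1.6] M [ 0.07 -0.05 -0.05] gap 12.3 grip 88.3 cmd [609.4 191.6 160.   81.6]
```

View pics/w7c.png

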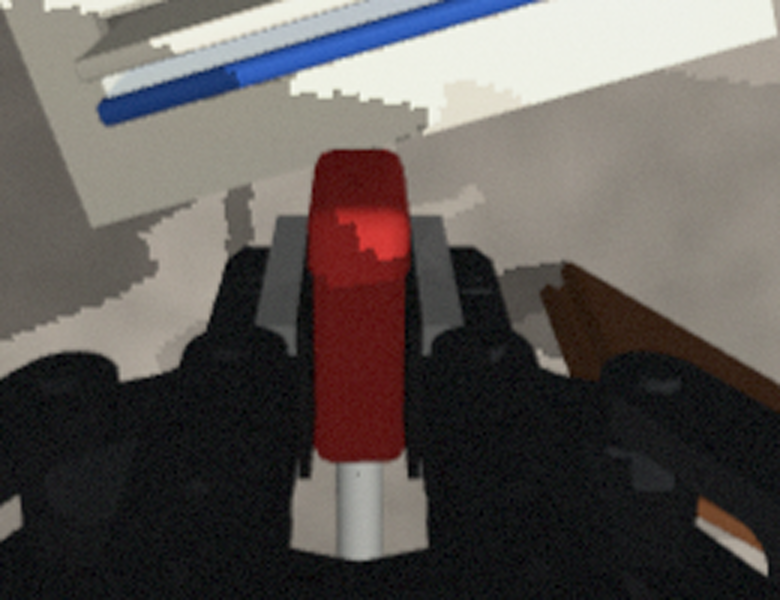

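The handle is square between the pads and the rod is centred. I'll lower it to the bore height and let it settle.

carry_out(increments=[0,0,0.03,0,0,0,-1,0,0,0.06,0,0,0,-1,0,0,0.0755,0,0,0,-1,0,0,0.0755,0,0,0,-1,0,0,0.0755,0,0,0,-1,0,0,0.0755,0,0,0,-1,0,0,0.0755,0,0,0,-1,0,0,0.0755,0,0,0,-1,0,0,0.0755,0,0,0,-1,0,0,0.0755,0,0,0,-1])

```text
time: 18.0
tool_pos: [609.2, 191.6, 129.8]
tcp_rot: [180.0, -0.0, 81.6]
ft_force: [-0.1, -0.2, -0.8]
finger_gap: 12.3
grip_force: 88.3
```

```bash
python3 - <<'E'
from h import *
import cv2
json.dump([609.42,191.62,129.8,81.57],open(F,'w'));st()
s=sense();T=np.array(s['tool_pos']);yw=np.radians(s['tcp_rot'][2]);d=-np.array([np.cos(yw),np.sin(yw),0]);nrm=np.array([-d[1],d[0],0])
lu=np.array([575.77,-35.27,0]);print('tip',T+200*d,'lateral off of line at lugs (mm)',(lu-T)@nrm,(np.array([556.5,-165.18,0])-T)@nrm)
for n,v in(('top',nrm),('scene',np.array([0,0,1.]))):
    C,im=snap(n,f'pics/{n}8.png');g=im.astype(np.float32).mean(2)
    for a in(50,80,110,140,170,185):
        P=T+d*a-[0,0,17.8];offs=np.arange(-20,20.5,1)
        q=np.array([proj(C,P+v*k) for k in offs],np.float32)
        pr=cv2.remap(g,q[None,:,0],q[None,:,1],cv2.INTER_LINEAR)[0]
        print(n,a,offs[pr.argmax()],pr.astype(int)[8:33])
E
```

```text
t 18.0 pos [609.2 191.6 129.8] rot [180.   -0.   81.6] F [-0.1 -0.2 -0.8] M [ 0.11 -0.02  0.03] gap 12.3 grip 88.3 cmd [609.4 191.6 129.8  81.6]
tip [579.99847199  -6.28398665 129.81313671] lateral off of line at lugs (mm) 0.05052024491406942 -0.038402267270891036
top 50 1.0 [125 124 123 122 120 117 117 119 121 129 137 143 144 144 142 137 132 127
 123 121 122 122 123 124 126]
top 80 0.0 [127 126 124 123 121 122 122 128 136 145 153 161 165 162 159 152 144 136
 134 132 131 131 132 132 132]
top 110 0.0 [123 123 123 123 123 123 125 128 134 143 151 155 159 158 153 147 140 134
 128 125 123 123 126 130 130]
top 140 1.0 [120 120 121 122 123 123 125 130 135 143 151 158 159 159 157 151 146 145
 144 143 143 144 144 143 142]
top 170 0.0 [120 120 118 116 113 115 116 119 125 131 138 146 151 149 147 142 136 130
 125 122 119 119 120 120 121]
top 185 1.0 [123 123 122 122 122 122 121 121 121 124 129 133 134 134 133 130 127 125
 123 122 121 120 119 120 121]
scene 50 1.0 [ 66  65  65  66  68  69  75  83  91 100 109 118 126 132 131 131 129 121
 110 100  90  83  77  71  70]
scene 80 3.0 [118 116 114 112 109 105 103 100 105 112 118 126 133 140 146 148 145 142
 137 132 126 121 117 116 115]
scene 110 2.0 [ 97  97  98  97  94  92  90  96 101 108 116 125 133 142 143 142 141 137
 127 118 110 105 101  97  95]
scene 140 3.0 [ 90  89  88  86  85  84  89  94 100 108 117 127 136 141 144 146 146 138
 130 122 112 105  99  93  93]
scene 170 3.0 [ 94  94  93  92  91  92  95  99 102 108 115 121 127 128 129 130 126 120
 114 108 105 101  97  96  96]
scene 185 2.0 [ 99  97  96  94  94  93  92  96 102 108 114 119 125 130 131 126 122 117
 110 103  96  92  93  94  95]
```

carry_out(increments=[-0.02,0,0,0,0,0,-1,-0.04,0,0,0,0,0,-1,-0.055,0,0,0,0,0,-1,-0.065,0,0,0,0,0,-1,-0.075,0,0,0,0,0,-1,-0.085,0,0,0,0,0,-1,-0.095,0,0,0,0,0,-1,-0.105,0,0,0,0,0,-1,-0.11,0,0,0,0,0,-1,-0.11,0,0,0,0,0,-1])

```text
time: 19.35
tool_pos: [602.8, 147.9, 129.8]
tcp_rot: [180.0, -0.0, 81.6]
ft_force: [0.2, -0.4, -2.3]
finger_gap: 12.0
grip_force: 88.3
```

```bash
python3 - <<'E'
from h import *
st()
E
```

```text
t 19.35 pos [602.8 147.9 129.8] rot [180.    -0.    81.59] F [ 0.2 -0.4 -2.3] M [ 0.09 -0.03 -0.05] gap 12.0 grip 88.3 cmd [609.4 191.6 129.8  81.6]
```

carry_out(increments=[-0.03,0,0,0,0,0,-1,-0.06,0,0,0,0,0,-1,-0.09,0,0,0,0,0,-1,-0.12,0,0,0,0,0,-1,-0.15,0,0,0,0,0,-1,-0.18,0,0,0,0,0,-1,-0.21,0,0,0,0,0,-1,-0.235,0,0,0,0,0,-1,-0.25,0,0,0,0,0,-1,-0.25,0,0,0,0,0,-1])

```text
time: 20.6
tool_pos: [588.2, 48.8, 129.8]
tcp_rot: [180.0, -0.0, 81.6]
ft_force: [0.2, 1.0, -2.1]
finger_gap: 12.5
grip_force: 88.3
```

```bash
python3 - <<'E'
from h import *
st()
s=sense();T=np.array(s['tool_pos']);yw=np.radians(s['tcp_rot'][2]);d=-np.array([np.cos(yw),np.sin(yw),0]);nrm=np.array([-d[1],d[0],0])
print([(np.array(l)-T)@nrm for l in([575.77,-35.27,0],[556.5,-165.18,0])])
E
```

```text
t 20.6 pos [588.2  48.8 129.8] rot [ 1.800e+02 -1.000e-02  8.157e+01] F [ 0.2  1.  -2.1] M [ 0.14 -0.02  0.03] gap 12.5 grip 88.3 cmd [609.4 191.6 129.8  81.6]
[np.float64(0.048734592518455105), np.float64(0.03476324232394247)]
```

carry_out(increments=[-0.015,0,0,0,0,0,-1,-0.03,0,0,0,0,0,-1,-0.045,0,0,0,0,0,-1,-0.06,0,0,0,0,0,-1,-0.075,0,0,0,0,0,-1,-0.09,0,0,0,0,0,-1,-0.105,0,0,0,0,0,-1,-0.12,0,0,0,0,0,-1,-0.133,0,0,0,0,0,-1,-0.133,0,0,0,0,0,-1])

```text
time: 21.85
tool_pos: [580.4, -3.9, 129.8]
tcp_rot: [180.0, 0.0, 81.6]
ft_force: [0.1, -0.1, -1.7]
finger_gap: 12.6
grip_force: 88.3
```

```bash
python3 - <<'E'
from h import *
import cv2
st()
_,a=snap('top','pics/t9.png');_,b=snap('scene','pics/s9.png');_,c=snap('wrist','pics/w9.png')
f=lambda i,r,w:cv2.resize(i[r[0]:r[1],r[2]:r[3],::-1],w,interpolation=cv2.INTER_CUBIC)
cv2.imwrite('pics/fin.png',np.vstack([np.hstack([f(a,(145,225,280,380),(400,320)),f(b,(165,265,255,380),(400,320))]),cv2.copyMakeBorder(f(c,(100,400,100,540),(400,272)),0,0,0,400,cv2.BORDER_CONSTANT)]))
st()
E
```

```text
t 21.85 pos [580.4  -3.9 129.8] rot [180.     0.    81.57] F [ 0.1 -0.1 -1.7] M [ 0.09 -0.05  0.02] gap 12.6 grip 88.3 cmd [609.4 191.6 129.8  81.6]
t 22.0 pos [580.4  -3.4 129.8] rot [ 1.80e+02 -1.00e-02  8.16e+01] F [-0.5  0.8 -1. ] M [ 0.11 -0.02  0.05] gap 12.5 grip 88.3 cmd [609.4 191.6 129.8  81.6]
```

View pics/fin.png

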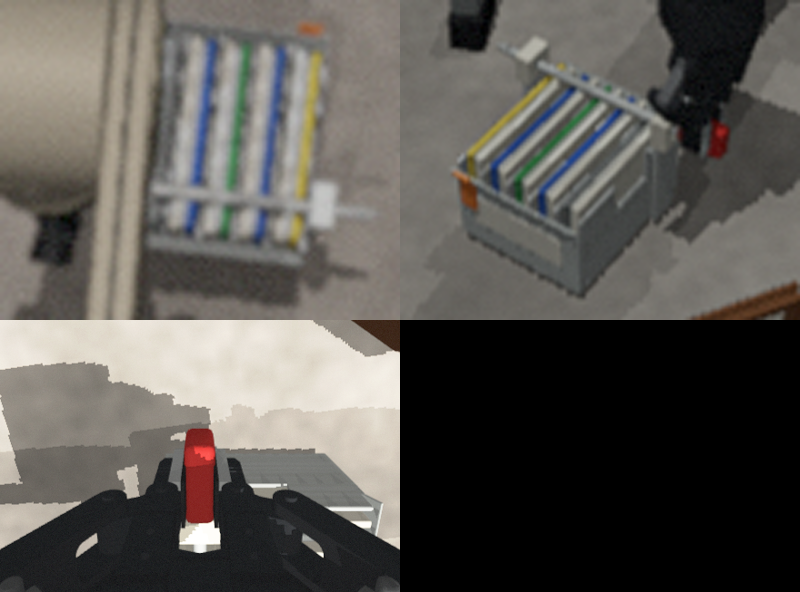

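The picture shows the rod through both lugs with its tip well out beyond the right one (top crop about (375,212)). The handle is held close to the left lug, the yellow plate is level with its neighbours, and the contact forces are about zero.

```bash
python3 -c "
from bench import order
print(order.hand_in())"
```

```text
the job is handed in; nothing more can be done
None
```

The job is handed in at about 22 s of the 69 s: the yellow-lidded plate is fully home in the rack's rightmost compartment, and the rod is through both lugs with its tip about 29 mm beyond the right one, its handle about 5 mm from the left one, still gripped with almost no force on it.

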